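# Find the tin that rattles and show it to the inspection camera

### The job

One of the three sealed tins has a loose ball rolling about inside, the other two are packed tight: pick the tins up by the grip on the lid and shake them to and fro, one after another, until you find the one that rattles. Stand a tin that does not rattle back on the table, and show only the rattling one to the inspection camera at the back: hold it upright and still straight in front of the lens, centred on it at lens height with a gap of about a hand's width, and finish while still holding it there. Leave everything else on the table alone.

Things in the scene. Friction and masses are not known exactly. Their poses are not given: they have to be found in the camera images.
- tin_blue: sealed round aluminium tin, blue lid 113 mm across, 50 mm high; on the lid a black bar grip, 16 mm thick along the tin's x, 56 mm long along y, flat upright sides, from 50 to 86 mm above the underside. Origin: centre of the underside, z up. 0.45 to 0.65 kg in all. Holds either a tight pack or a ball of the same weight; just one of the three tins has the ball, which one changes
- tin_yellow: sealed round aluminium tin, yellow lid 113 mm across, 50 mm high; on the lid a black bar grip, 16 mm thick along the tin's x, 56 mm long along y, flat upright sides, from 50 to 86 mm above the underside. Origin: centre of the underside, z up. 0.45 to 0.65 kg in all. Holds either a tight pack or a ball of the same weight; just one of the three tins has the ball, which one changes
- tin_white: sealed round aluminium tin, white lid 113 mm across, 50 mm high; on the lid a black bar grip, 16 mm thick along the tin's x, 56 mm long along y, flat upright sides, from 50 to 86 mm above the underside. Origin: centre of the underside, z up. 0.45 to 0.65 kg in all. Holds either a tight pack or a ball of the same weight; just one of the three tins has the ball, which one changes
- tin_blue_mid (a point): middle of the blue-lidded tin's body, on its axis 25 mm above its underside; axes as the tin's. The loose ball (38 mm, 0.25 kg) rolls on a flat floor in a round space 104 mm wide, up to 33 mm off this point to any side, even on a slight slope; tilted by 8 degrees, it rolls across within half a second and knocks on the wall (a jolt of some 10 N for about 20 ms); a tight pack does not move
- tin_yellow_mid (a point): middle of the yellow-lidded tin's body, on its axis 25 mm above its underside; axes as the tin's. The loose ball (38 mm, 0.25 kg) rolls on a flat floor in a round space 104 mm wide, up to 33 mm off this point to any side, even on a slight slope; tilted by 8 degrees, it rolls across within half a second and knocks on the wall (a jolt of some 10 N for about 20 ms); a tight pack does not move
- tin_white_mid (a point): middle of the white-lidded tin's body, on its axis 25 mm above its underside; axes as the tin's. The loose ball (38 mm, 0.25 kg) rolls on a flat floor in a round space 104 mm wide, up to 33 mm off this point to any side, even on a slight slope; tilted by 8 degrees, it rolls across within half a second and knocks on the wall (a jolt of some 10 N for about 20 ms); a tight pack does not move
- camera: inspection camera on a stand at the back of the table, fixed: grey housing 58 mm wide on a post with a round foot, 185 mm tall, black lens barrel 48 mm across. Origin: on the table under the barrel (the foot's centre is 30 mm farther along +x); the lens looks along its own -x, roughly to the robot
- lens (a point): centre of the camera's front glass, 160 mm above the table; it looks along its own -x, level; z up
- label_roll: white roll of labels, 82 mm across, 38 high; a bystander, to be left alone. Origin under its middle
- tape_roll: flat roll of tape, 98 mm across, 25 high; a bystander, to be left alone. Origin under its middle
- funnel: steel funnel upside down on its rim, 108 mm high; a bystander, to be left alone. Origin under its middle
- cap_key: red ring key, 180 mm long; a bystander, to be left alone. Origin under its middle
- marker: blue and white pen, 135 mm long; a bystander, to be left alone. Origin under its middle
- loose_cap: black screw cap, 33 mm across, 19 high; a bystander, to be left alone. Origin under its middle
- bottle: full bottle with a black cap, 77 mm across, 222 high; a bystander, to be left alone. Origin under its middle
There are look-alikes about, which are no part of the job. There is more than one size of the tin_yellow; the one meant has the size given above. What is shaped like the tin_white but green is not meant.

How it is judged (in metres and radians):
On the way, in this order (a step that is already met when the one before it is completed fails the run):
1. the tin with the ball is off the table and the ball has rolled to its side wall (((distance between loose_ball_g and tin_blue_mid below 0.06 m and height (world z) of tin_blue above 0.02 m and horizontal distance between loose_ball_g and tin_blue above 0.022 m) or (distance between loose_ball_g and tin_yellow_mid below 0.06 m and height (world z) of tin_yellow above 0.02 m and horizontal distance between loose_ball_g and tin_yellow above 0.022 m) or (distance between loose_ball_g and tin_white_mid below 0.06 m and height (world z) of tin_white above 0.02 m and horizontal distance between loose_ball_g and tin_white above 0.022 m))).
2. shaken: in the air the ball has rolled back to the middle (((distance between loose_ball_g and tin_blue_mid below 0.06 m and height (world z) of tin_blue above 0.02 m and horizontal distance between loose_ball_g and tin_blue below 0.014 m) or (distance between loose_ball_g and tin_yellow_mid below 0.06 m and height (world z) of tin_yellow above 0.02 m and horizontal distance between loose_ball_g and tin_yellow below 0.014 m) or (distance between loose_ball_g and tin_white_mid below 0.06 m and height (world z) of tin_white above 0.02 m and horizontal distance between loose_ball_g and tin_white below 0.014 m))).
3. shaken: in the air the ball has rolled out to a side wall again (((distance between loose_ball_g and tin_blue_mid below 0.06 m and height (world z) of tin_blue above 0.02 m and horizontal distance between loose_ball_g and tin_blue above 0.022 m) or (distance between loose_ball_g and tin_yellow_mid below 0.06 m and height (world z) of tin_yellow above 0.02 m and horizontal distance between loose_ball_g and tin_yellow above 0.022 m) or (distance between loose_ball_g and tin_white_mid below 0.06 m and height (world z) of tin_white above 0.02 m and horizontal distance between loose_ball_g and tin_white above 0.022 m))).
At the end, for the whole second after the job is handed in: the rattling tin is gripped by the fingers, upright within 0.15 rad, still (under 0.03 m/s), not touching the camera, its middle 75 to 180 mm in front of the lens and within 30 mm of the lens axis sideways and in height; the other two tins stand upright on the table, untouched (((distance between loose_ball_g and tin_blue_mid below 0.06 m and x of tin_blue_mid in the frame of lens between -0.18 and -0.075 m and y of tin_blue_mid in the frame of lens between -0.03 and 0.03 m and z of tin_blue_mid in the frame of lens between -0.03 and 0.03 m and angle between tin_blue's own z axis and vertical below 0.15 rad and linear speed of each of tin_blue, tin_yellow, tin_white below 0.03 m/s and contact force between tin_blue and the fingers above 2 N and contact force between tin_blue and camera below 0.3 N and height (world z) of tin_yellow between -0.008 and 0.008 m and angle between each of tin_yellow, tin_white's own z axis and vertical below 0.08 rad and contact force between each of tin_yellow, tin_white and the arm below 0.3 N and contact force between each of tin_yellow, tin_white and the fingers below 0.3 N and contact force between each of tin_yellow, tin_white and tin_blue below 0.3 N and height (world z) of tin_white between -0.008 and 0.008 m) or (distance between loose_ball_g and tin_yellow_mid below 0.06 m and x of tin_yellow_mid in the frame of lens between -0.18 and -0.075 m and y of tin_yellow_mid in the frame of lens between -0.03 and 0.03 m and z of tin_yellow_mid in the frame of lens between -0.03 and 0.03 m and angle between tin_yellow's own z axis and vertical below 0.15 rad and linear speed of each of tin_yellow, tin_blue, tin_white below 0.03 m/s and contact force between tin_yellow and the fingers above 2 N and contact force between tin_yellow and camera below 0.3 N and height (world z) of tin_blue between -0.008 and 0.008 m and angle between each of tin_blue, tin_white's own z axis and vertical below 0.08 rad and contact force between each of tin_blue, tin_white and the arm below 0.3 N and contact force between each of tin_blue, tin_white and the fingers below 0.3 N and contact force between each of tin_blue, tin_white and tin_yellow below 0.3 N and height (world z) of tin_white between -0.008 and 0.008 m) or (distance between loose_ball_g and tin_white_mid below 0.06 m and x of tin_white_mid in the frame of lens between -0.18 and -0.075 m and y of tin_white_mid in the frame of lens between -0.03 and 0.03 m and z of tin_white_mid in the frame of lens between -0.03 and 0.03 m and angle between tin_white's own z axis and vertical below 0.15 rad and linear speed of each of tin_white, tin_blue, tin_yellow below 0.03 m/s and contact force between tin_white and the fingers above 2 N and contact force between tin_white and camera below 0.3 N and height (world z) of tin_blue between -0.008 and 0.008 m and angle between each of tin_blue, tin_yellow's own z axis and vertical below 0.08 rad and contact force between each of tin_blue, tin_yellow and the arm below 0.3 N and contact force between each of tin_blue, tin_yellow and the fingers below 0.3 N and contact force between each of tin_blue, tin_yellow and tin_white below 0.3 N and height (world z) of tin_yellow between -0.008 and 0.008 m))); the arm keeps its last pose, push and grip.
It fails at once if a tin that does not rattle is held still in front of the lens ((not (distance between loose_ball_g and tin_blue_mid below 0.06 m) and x of tin_blue_mid in the frame of lens between -0.14 and -0.075 m and y of tin_blue_mid in the frame of lens between -0.025 and 0.025 m and z of tin_blue_mid in the frame of lens between -0.025 and 0.025 m and linear speed of tin_blue below 0.03 m/s) or (not (distance between loose_ball_g and tin_yellow_mid below 0.06 m) and x of tin_yellow_mid in the frame of lens between -0.14 and -0.075 m and y of tin_yellow_mid in the frame of lens between -0.025 and 0.025 m and z of tin_yellow_mid in the frame of lens between -0.025 and 0.025 m and linear speed of tin_yellow below 0.03 m/s) or (not (distance between loose_ball_g and tin_white_mid below 0.06 m) and x of tin_white_mid in the frame of lens between -0.14 and -0.075 m and y of tin_white_mid in the frame of lens between -0.025 and 0.025 m and z of tin_white_mid in the frame of lens between -0.025 and 0.025 m and linear speed of tin_white below 0.03 m/s)).
It fails at once if a bystander is moved by more than 30 mm (distance of any of label_roll, tape_roll, funnel, cap_key, marker, loose_cap, bottle from where it was at the start of the episode above 0.03 m).
It also fails if it takes over 72 s, if anything falls off the work surface, if the arm or the gripper's body presses on something with over 40 N, if the wrist force passes 120 N, or if a joint passes its speed limit or range.

### The arm

A 6-joint arm with a two-finger parallel gripper is mounted at the origin on a cart in front of the work surface, level with it; the furniture and walls round the work are solid. World frame = base frame: x ahead of the robot, y to its left, z up, the work surface at z = 0. Lengths are in m, angles in degrees, forces in N, time in s.
With the tool pointing down it reaches from about 0.4 to 0.825 m from the base axis. Payload 7 kg.
Tool frame: the origin (TCP) lies midway between the tips of the shut fingers; the grasp point (between the pads) lies ctrl.tcp_to_grasp behind it (ctrl.tcp_to_grasp is the distance from the TCP to the grasp point, in m); y points along the fingers, z is the direction in which the jaws open and shut, and the axes are right-handed (so a half turn about y gives the same grasp; the last joint's range is limited). The gripper opens to 88 mm and grips with 3 to 60 N. Pads are 19 mm wide; open, the fingers measure 130 mm over their backs; the gripper's body (78 mm by 193 mm) begins 47 mm behind the grasp point.
Start: joints at [-48.123, 20.546, 0.682, 0, -70.136, -16.507], TCP at [0.289, -0.61, 0.192] pointing down, gripper open.
Joint ranges: [-176.03, 176.03], [-82.01, 121.73], [-58.28, 71.71], [-173.87, 95.51], [-174.79, -0.11], [-173.66, 173.66]. Speed limits (degrees/s): [136.94, 136.94, 172.46, 180, 180, 180].

### API

Orientations are given as [roll, pitch, yaw] about the fixed x, y, z axes, in that order (R = Rz(yaw) Ry(pitch) Rx(roll)).
In Python, from plant import ctrl, snapshot, silhouettes gives the robot as it stands.
- The arm moves only by the shell command python3 -m pendant 'ROWS'. ROWS is JSON, a list that holds one entry, the list of rows, each a list of 7 numbers: the shift along the tool's x, y, z in cm, then the turn, a rotation vector about the tool's x, y, z in degrees, then the opening, from 0 (shut) to 1 (fully open). In form: [[[x, y, z, rx, ry, rz, hand], ...]]. A call has 1 to 12 rows; each row shifts and turns the commanded pose from where the row before left it, along the tool's axes as they then stand; what a row does not reach is not made up. A row lasts 1/12 s, in which the tool goes at most 41.7 mm and 7.16 degrees, less where a joint would pass 70% of its speed; a pose out of reach is approached as far as the arm can. A call with a gripper value outside its range is refused whole. The fingers move at their own pace and stop on an object; the grip force is fixed at half the most. Time passes only in rows, so rows that do not move let the fingers close. It gives the time, the measured TCP pose, the force and the opening at its end, in the units of the state.
- ctrl.get_obs(): the state, without advancing time (a new reading comes with each control period).
- snapshot(name): name is "side" or "top" or "wrist"; returns a dict with "image" (384x512x3 uint8, red, green, blue), "camera_matrix" (3x3 intrinsics, pixels), "eye" and "orientation" of the camera in the world; the wrist camera has in their place "mount" (4x4, takes a point from camera to tool coordinates, whose origin is the TCP and whose axes are the tool frame's). Camera axes: x right, y down, z forward; pixel columns grow to the right and rows downward; lengths in m; the calibration is good to about 2 mm. The wrist camera is an equidistant fisheye: a pixel r from the principal point sees the ray r / f radians off the axis. A picture is of the moment at which its call begins: read the wrist's pose just before it. There is no depth.
- ctrl.close_job(): hands the job in, once; it reports no verdict.
Trained networks look in a picture, given as the dict that the camera call returned (one of the last four; its "shot" number tells which), for a name from the list of things; names that differ only in an ending like _2 or _b are one class to them, and where a whole thing is asked for, a point or a joint stands for the part that bears it (a point fixed in the world has none). Each returns a list of dicts, best first, with "confidence" (0 to 1); they miss things now and then, are a little off and sometimes report something else, mostly with a low value. They report only what shows in the picture. A call takes as long as a camera call. They do not tell look-alikes from the thing itself.
- silhouettes(picture, thing): "mask" (384x512 bool, what is visible of it) and "bbox" ([left, top, width, height] in pixels, round what is visible of it).
The state is a dict: "clock": time; "joint_pos": joint angles; "qvel": joint speeds; "tau": joint torques, N m; "tool_pos": TCP position; "orientation": TCP orientation; "force": force on the tool from outside, world axes, zero at the start; "moment": the same for the moment, N m; "opening": finger opening in m.
Only numpy, scipy, OpenCV 4.12 (cv2) and the standard library are available. Lean on these libraries where they do the work, as an engineer would, in place of code of your own. Each camera call takes 0.05 s, during which the arm holds its last target.

## Working session

There is one attempt and no reset: what is moved stays moved. The work goes in short steps, Python scripts to look and compute and a shell command to move; the robot and the scene stay as the last step left them, time stands still between calls to the robot, and variables do not carry over. Pictures are saved under pics/ and viewed, and the job is handed in when it is done.

```bash
ls; mkdir -p pics; python3 - <<'E'
from plant import ctrl, snapshot, silhouettes
import cv2
print(ctrl.get_obs(), ctrl.tcp_to_grasp)
for n in ["top","side"]:
    s=snapshot(n); print(n,s["camera_matrix"],s["eye"],s["orientation"])
    cv2.imwrite(f"pics/{n}0.png",s["image"][:,:,::-1])
    cv2.imwrite(f"pics/{n}0.png",cv2.resize(s["image"][:,:,::-1],(768,576)))
E
```

```text
pics
{'clock': 0.0, 'joint_pos': array([-4.81203384e+01,  2.05917546e+01,  6.34147498e-01, -2.17763633e-02,
       -7.01349455e+01, -1.65070032e+01]), 'qvel': array([ 0.02213175, -0.12007201, -0.02983007,  0.03895324, -0.06881572,
        0.04067499]), 'tau': array([ 8.72300570e-04, -5.82718885e+01,  2.93068010e+01,  6.99769601e+00,
        6.82326776e-03, -1.58555595e-04]), 'tool_pos': array([ 0.28899116, -0.60940641,  0.19091675]), 'orientation': array([-8.99054448e+01,  6.67261210e-03,  2.53652476e+01]), 'force': array([ 0.24483713, -0.36924906,  0.59932226]), 'moment': array([ 0.03155564,  0.01812394, -0.05530044]), 'opening': 0.0874942075293067} 0.0188
top [[489.40389484   0.         254.09929765]
 [  0.         489.40389484 191.70740659]
 [  0.           0.           1.        ]] [0.31264133 0.01635176 1.70881372] [-171.7985656     0.36632022  -90.18175814]
side [[352.65374059   0.         257.10307601]
 [  0.         352.65374059 192.60726587]
 [  0.           0.           1.        ]] [0.35191707 0.85483723 0.87080216] [-132.10283269    1.13473261 -168.47626289]
```

View pics/top0.png

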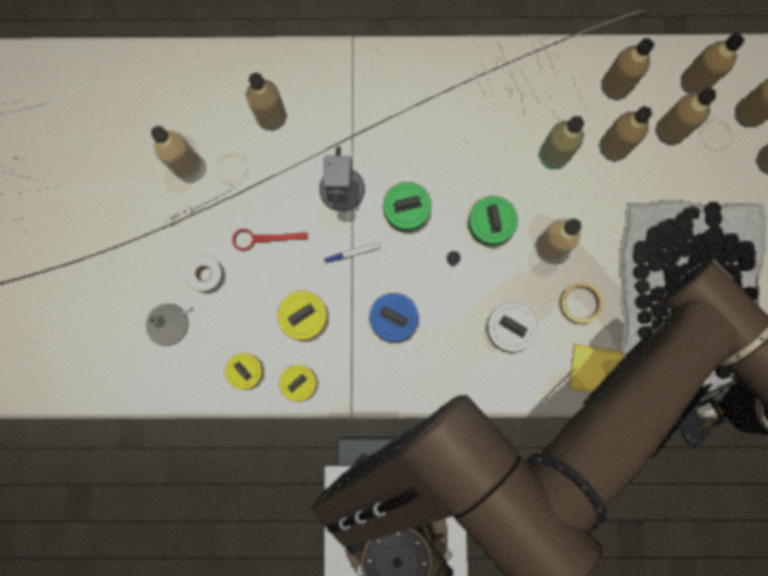

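View pics/side0.png

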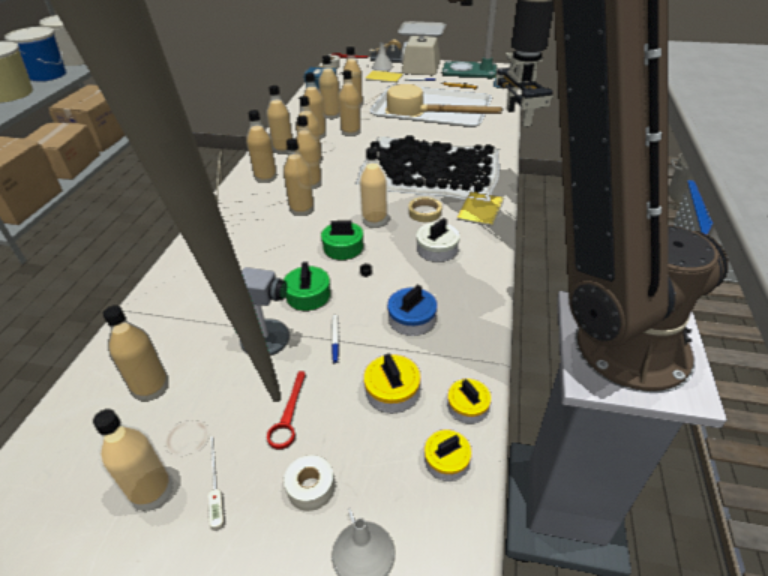

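The top picture shows (768x576 scale) the big yellow tin at (302,316), blue at (394,317) and white at (513,328). The decoys are small yellow tins at (244,371) and (298,383), and green ones at (407,206) and (493,220). The inspection camera is at (337,175), with its lens toward (346,213).

```bash
cat > h.py <<'E'
import numpy as np, cv2
from scipy.spatial.transform import Rotation as R
from plant import ctrl, snapshot, silhouettes
def rot(o): return R.from_euler('xyz',o,degrees=True).as_matrix()
def ray(s,uv):
    K=s["camera_matrix"]; d=np.array([(uv[0]-K[0,2])/K[0,0],(uv[1]-K[1,2])/K[1,1],1.]); return rot(s["orientation"])@d
def onz(s,uv,z):
    d=ray(s,uv); e=np.array(s["eye"]); return e+d*(z-e[2])/d[2]
def proj(s,p):
    c=rot(s["orientation"]).T@(np.array(p)-np.array(s["eye"])); K=s["camera_matrix"]
    return np.array([K[0,0]*c[0]/c[2]+K[0,2],K[1,1]*c[1]/c[2]+K[1,2]])
def tri(s1,u1,s2,u2):
    A=[];b=[]
    for s,u in((s1,u1),(s2,u2)):
        d=ray(s,u);d/=np.linalg.norm(d);P=np.eye(3)-np.outer(d,d);A.append(P);b.append(P@np.array(s["eye"]))
    x=np.linalg.solve(sum(A),sum(b)); return x,[np.linalg.norm(A[i]@x-b[i]) for i in(0,1)]
E
python3 - <<'E'
from h import *
for n in ["top","side"]:
  s=snapshot(n); im=s["image"].copy()
  for t in ["tin_yellow","tin_blue","tin_white","camera"]:
    for d in silhouettes(s,t):
      if d["confidence"]<.3: continue
      m=d["mask"]; ys,xs=np.nonzero(m)
      print(n,t,round(d["confidence"],2),d["bbox"],xs.mean().round(1),ys.mean().round(1))
      if n=="top" and t!="camera":
        # lid: coloured pixels; convert to world at z=.05
        x0,y0,w,h=d["bbox"]; g=im[y0:y0+h,x0:x0+w].max(2).astype(int)
        mm=m[y0:y0+h,x0:x0+w]
        er=cv2.erode(m.astype(np.uint8),np.ones((7,7)))[y0:y0+h,x0:x0+w]>0
        dk=(g<75)&er
        yy,xx=np.nonzero(dk); 
        if len(xx)<8: print("few");continue
        pts=np.array([onz(s,(a+x0,b+y0),.086)[:2] for a,b in zip(xx,yy)])
        c=pts.mean(0); ev,E=np.linalg.eigh(np.cov(pts.T)); v=E[:,1]
        cnt=max(cv2.findContours(m.astype(np.uint8),0,2)[0],key=cv2.contourArea)
        lp=np.array([onz(s,p[0],.05)[:2] for p in cnt]); 
        q=onz(s,(xs.mean(),ys.mean()),.04)
        print("   grip c",c.round(4),"axis deg",np.degrees(np.arctan2(v[1],v[0])).round(1),"len",(np.sqrt(12*ev)).round(3),"body c",q.round(3),"ext",np.ptp(lp,axis=0).round(3))
s=snapshot("top");cv2.imwrite("pics/tc.png",cv2.resize(s["image"][90:160,190:260,::-1],(560,560),interpolation=cv2.INTER_CUBIC))
s=snapshot("side");cv2.imwrite("pics/sc.png",cv2.resize(s["image"][170:240,140:220,::-1],(640,560),interpolation=cv2.INTER_CUBIC))
E
```

```text
top tin_yellow 0.97 [185.5, 194.8, 33.4, 30.8] 201.5 209.7Traceback (most recent call last):
  File "<stdin>", line 11, in <module>
TypeError: slice indices must be integers or None or have an __index__ method
```

```bash
python3 - <<'E'
from h import *
for n in ["top","side"]:
  s=snapshot(n); im=s["image"].copy()
  for t in ["tin_yellow","tin_blue","tin_white","camera"]:
    for d in silhouettes(s,t):
      if d["confidence"]<.3: continue
      m=d["mask"]; ys,xs=np.nonzero(m)
      print(n,t,round(d["confidence"],2),d["bbox"],xs.mean().round(1),ys.mean().round(1))
      if n=="top" and t!="camera":
        er=cv2.erode(cv2.morphologyEx(m.astype(np.uint8),cv2.MORPH_CLOSE,np.ones((15,15))),np.ones((7,7)))>0
        yy,xx=np.nonzero((im.max(2)<75)&er)
        if len(xx)<8: print("few");continue
        pts=np.array([onz(s,(a,b),.086)[:2] for a,b in zip(xx,yy)])
        c=pts.mean(0); ev,E=np.linalg.eigh(np.cov(pts.T)); v=E[:,1]
        cnt=max(cv2.findContours(m.astype(np.uint8),0,2)[0],key=cv2.contourArea)
        lp=np.array([onz(s,p[0],.05)[:2] for p in cnt]); 
        q=onz(s,(xs.mean(),ys.mean()),.04)
        print("   grip c",c.round(4),"axis deg",np.degrees(np.arctan2(v[1],v[0])).round(1),"len",(np.sqrt(12*ev)).round(3),"body c",q.round(3),"ext",np.ptp(lp,axis=0).round(3))
s=snapshot("top");cv2.imwrite("pics/tc.png",cv2.resize(s["image"][90:160,190:260,::-1],(560,560),interpolation=cv2.INTER_CUBIC))
s=snapshot("side");cv2.imwrite("pics/sc.png",cv2.resize(s["image"][170:240,140:220,::-1],(640,560),interpolation=cv2.INTER_CUBIC))
E
```

```text
top tin_yellow 0.93 [153.0, 234.5, 21.2, 22.7] 162.5 247.2
   grip c [0.3628 0.3304] axis deg -139.4 len [0.008 0.041] body c [0.364 0.338 0.04 ] ext [0.081 0.085]
top tin_yellow 0.92 [186.6, 240.5, 26.9, 26.3] 198.7 254.7
   grip c [0.3365 0.2103] axis deg 132.5 len [0.007 0.04 ] body c [0.339 0.215 0.04 ] ext [0.077 0.078]
top tin_yellow 0.6 [183.5, 195.1, 33.5, 29.4] 201.4 210.0
   grip c [0.4854 0.2012] axis deg 125.4 len [0.01  0.058] body c [0.491 0.207 0.04 ] ext [0.11  0.113]
top tin_blue 0.86 [244.0, 196.3, 32.5, 32.8] 262.5 211.0
   grip c [ 0.4792 -0.0026] axis deg 65.2 len [0.017 0.058] body c [ 0.486 -0.002  0.04 ] ext [0.11  0.109]
top tin_blue 0.44 [219.0, 160.4, 33.7, 12.4] 236.4 167.6
few
top tin_white 0.82 [257.3, 118.7, 31.1, 35.8] 271.8 136.9
   grip c [ 0.738  -0.0326] axis deg 104.0 len [0.02  0.056] body c [ 0.747 -0.036  0.04 ] ext [0.114 0.105]
top tin_white 0.62 [323.0, 201.6, 38.9, 32.8] 341.1 217.5
   grip c [ 0.4594 -0.2651] axis deg 59.1 len [0.017 0.055] body c [ 0.463 -0.271  0.04 ] ext [0.112 0.116]
top tin_white 0.6 [316.2, 129.1, 28.4, 34.2] 328.3 146.9
   grip c [ 0.7038 -0.2285] axis deg -169.2 len [0.018 0.057] body c [ 0.71  -0.233  0.04 ] ext [0.114 0.112]
top camera 0.97 [213.1, 100.2, 30.1, 41.4] 227.1 121.8
side tin_yellow 0.89 [285.0, 285.5, 30.5, 34.6] 298.7 303.0
side tin_yellow 0.88 [244.9, 234.1, 35.7, 37.8] 261.5 255.0
side tin_yellow 0.84 [299.7, 251.7, 29.9, 29.7] 312.4 266.6
side tin_blue 0.74 [260.6, 187.2, 32.0, 36.8] 274.8 207.1
side tin_white 0.75 [213.8, 149.0, 27.5, 25.1] 228.4 159.6
side tin_white 0.7 [188.2, 179.4, 34.9, 26.5] 204.9 191.6
side tin_white 0.57 [278.2, 145.2, 30.3, 28.0] 291.7 160.2
side camera 0.67 [161.2, 175.5, 30.9, 63.5] 178.6 203.2
```

View pics/tc.png

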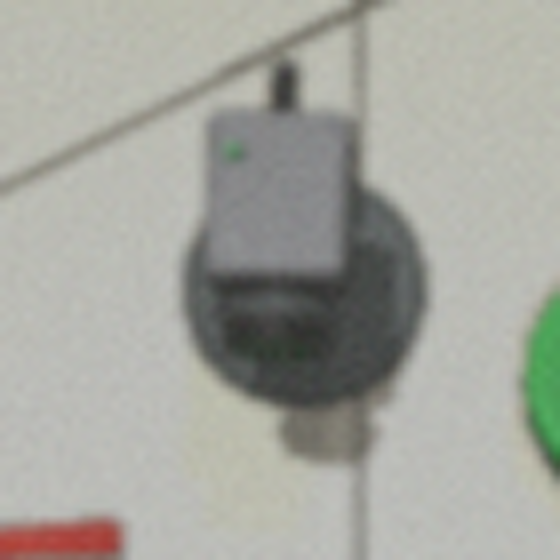

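View pics/sc.png

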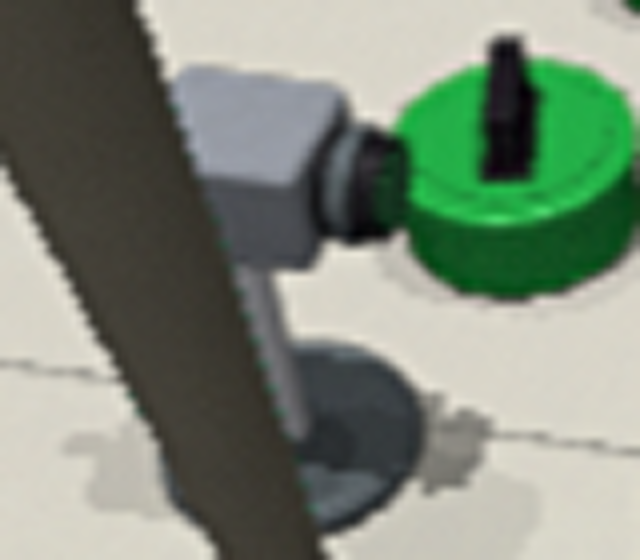

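```bash
python3 - <<'E'
from h import *
t=snapshot("top");s=snapshot("side")
f=lambda x,y:(190+x/8-.5+.06,90+y/8-.5+.06)
g=lambda x,y:(140+x/8-.5+.06,170+y/8-.5+.06)
c=[onz(t,f(*p),.185) for p in((208,108),(357,110),(345,275),(203,272))]
for i in c: print(i.round(3))
a=(c[0]+c[1])/2-(c[2]+c[3])/2; print("axis",np.degrees(np.arctan2(a[1],a[0])), "from widths", [np.degrees(np.arctan2(*(v[1::-1]*[1,1])))for v in (c[0]-c[1],c[3]-c[2])])
print("foot",onz(t,f(305,297),.008), onz(s,g(295,440),.01))
print("lens top edge z.184",onz(t,f(276,350),.18), "z.16",onz(t,f(276,350),.16))
print(tri(t,f(276,350),s,g(392,182)))
print("side lens at z .16",onz(s,g(392,182),.16))
E
```

```text
[0.822 0.149 0.185]
[0.821 0.089 0.185]
[0.752 0.093 0.185]
[0.754 0.15  0.185]
axis -2.5474639958494705 from widths [np.float64(88.89868914272986), np.float64(88.46552753054797)]
foot [0.79345663 0.12029495 0.008     ] [0.79169315 0.12809417 0.01      ]
lens top edge z.184 [0.72296611 0.12133434 0.18      ] z.16 [0.72833399 0.12270772 0.16      ]
(array([0.72782405, 0.12258574, 0.16014707]), [np.float64(0.00046604445873298165), np.float64(0.00046604445873307956)])
side lens at z .16 [0.72739894 0.12245904 0.16      ]
```

```bash
cat >> h.py <<'E'
def plan(p,yaw=None):
    o=ctrl.get_obs(); M=rot(o["orientation"]); y0=o["orientation"][2]
    if yaw is None: yaw=y0
    d=(yaw-y0+90)%180-90
    print("t",o["clock"].round(2),"tool",o["tool_pos"].round(4),o["orientation"].round(2),"open",round(o["opening"],4))
    print("turn about tool y", -round(d,2), " shift cm now axes", (100*M.T@(np.array(p)-o["tool_pos"])).round(2))
    # after turn
    T=rot([-90,0,y0+d]); print(" after-turn shift cm",(100*T.T@(np.array(p)-o["tool_pos"])).round(2))
E
python3 - <<'E'
from h import *
plan([.461,-.268,.2],59.)
E
```

```text
Traceback (most recent call last):
  File "h.py", line 21, in plan
    print("t",o["clock"].round(2),"tool",o["tool_pos"].round(4),o["orientation"].round(2),"open",round(o["opening"],4))
              ^^^^^^^^^^^^^^^^
AttributeError: 'float' object has no attribute 'round'
```

```bash
sed -i 's/o\["clock"\].round(2)/round(o["clock"],2)/' h.py
python3 - <<'E'
from h import *
plan([.461,-.268,.2],59.)
E
```

```text
t 0.9 tool [ 0.2892 -0.6099  0.1919] [-90.    -0.    25.37] open 0.0877
turn about tool y -33.63  shift cm now axes [30.17 -0.81 23.53]
 after-turn shift cm [38.15 -0.81  2.88]
```

```bash
python3 -m pendant '[[[0,0,0,0,-6.72,0,1],[0,0,0,0,-6.72,0,1],[0,0,0,0,-6.72,0,1],[0,0,0,0,-6.72,0,1],[0,0,0,0,-6.72,0,1],[3,-0.1,0.3,0,0,0,1],[3.5,-0.1,0.3,0,0,0,1],[3.5,-0.1,0.3,0,0,0,1],[3.5,-0.1,0.3,0,0,0,1],[3.5,-0.1,0.3,0,0,0,1],[3.5,-0.1,0.3,0,0,0,1],[3.5,-0.1,0.3,0,0,0,1]]]'
python3 -m pendant '[[[3.5,0,0.2,0,0,0,1],[3.5,0,0.2,0,0,0,1],[3,0,0.2,0,0,0,1],[2.5,0,0.1,0,0,0,1],[1.5,0,0,0,0,0,1],[0,0,0,0,0,0,1],[0,0,0,0,0,0,1]]]'
python3 - <<'E'
from h import *
o=ctrl.get_obs(); print(o["force"],o["moment"])
s=snapshot("wrist"); print(s["camera_matrix"],s["mount"])
cv2.imwrite("pics/w1.png",s["image"][:,:,::-1])
plan([.461,-.268,.2],59.)
E
```

```text
clock: 1.9
tool_pos: [0.3954, -0.3919, 0.1991]
orientation: [-90.0, -0.0, 59.0]
force: [1.3, -0.2, 0.4]
opening: 0.0878
clock: 2.48
tool_pos: [0.4615, -0.2692, 0.199]
orientation: [-90.0, -0.0, 59.1]
force: [0.8, 0.2, -0.5]
opening: 0.0879
[ 0.80008588  0.20326518 -0.47738136] [0.02658169 0.06038254 0.00029529]
[[297.31863964   0.         254.24768734]
 [  0.         297.31863964 190.29680524]
 [  0.           0.           1.        ]] [[ 8.23689747e-04  9.60506943e-01  2.78254800e-01 -7.47033410e-02]
 [-2.79776449e-04 -2.78254662e-01  9.60507295e-01 -1.92261059e-01]
 [ 9.99999622e-01 -8.69009151e-04  3.95317098e-05  6.11503826e-05]
 [ 0.00000000e+00  0.00000000e+00  0.00000000e+00  1.00000000e+00]]
t 2.53 tool [ 0.4611 -0.2698  0.199 ] [-90.     0.    59.02] open 0.0875
turn about tool y 0.02  shift cm now axes [ 0.15 -0.1   0.1 ]
 after-turn shift cm [ 0.15 -0.1   0.1 ]
```

View pics/w1.png

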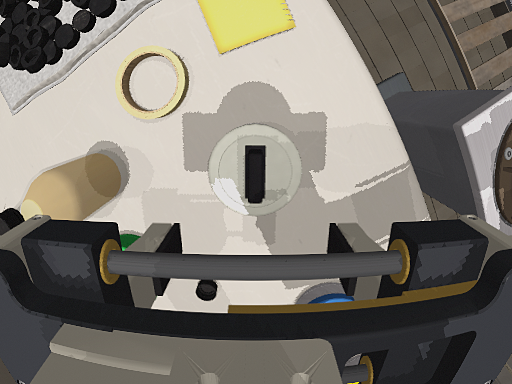

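The wrist picture shows the white tin's black grip upright at (256,174), aligned with tool x. Next I'll work out its position and direction.

```bash
cat >> h.py <<'E'
def wray(s,o,uv):
    K=s["camera_matrix"]; a=(uv[0]-K[0,2])/K[0,0]; b=(uv[1]-K[1,2])/K[1,1]; r=np.hypot(a,b)
    d=np.array([a/r*np.sin(r),b/r*np.sin(r),np.cos(r)]) if r>1e-9 else np.array([0,0,1.])
    M=np.array(s["mount"]); T=rot(o["orientation"])
    return o["tool_pos"]+T@M[:3,3], T@(M[:3,:3]@d)
def wz(s,o,uv,z):
    e,d=wray(s,o,uv); return e+d*(z-e[2])/d[2]
def grip(box,z=.086,thr=60):
    o=ctrl.get_obs(); s=snapshot("wrist"); im=s["image"]; x0,y0,x1,y1=box
    m=np.zeros(im.shape[:2],np.uint8); m[y0:y1,x0:x1]=(im[y0:y1,x0:x1].max(2)<thr)
    n,l,st,c=cv2.connectedComponentsWithStats(m); k=1+np.argmax(st[1:,4])
    yy,xx=np.nonzero(l==k); P=np.array([wz(s,o,(a,b),z)[:2] for a,b in zip(xx,yy)])
    r=cv2.minAreaRect((P*1000).astype(np.float32)); B=cv2.boxPoints(r)
    e0,e1=B[1]-B[0],B[2]-B[1]; v=e0 if np.linalg.norm(e0)>np.linalg.norm(e1) else e1
    print("grip",np.round(r[0],1),"mm size",np.round(r[1],1),"axis",np.degrees(np.arctan2(v[1],v[0])).round(1)%180, "px",st[k])
    return s
E
python3 - <<'E'
from h import *
grip((215,130,300,215))
E
```

```text
grip [ 459.3 -272.1] mm size [61.9 20.4] axis 59.0 px [ 245  146   20   58 1118]
```

```bash
python3 -m pendant '[[[-0.15,3.5,0,0,0,0,1],[0,3.5,0,0,0,0,1],[0,3,0,0,0,0,1],[0,2,0,0,0,0,1],[0,1.2,0,0,0,0,1],[0,0.9,0,0,0,0,1],[0,0,0,0,0,0,1],[0,0,0,0,0,0,0],[0,0,0,0,0,0,0],[0,0,0,0,0,0,0],[0,0,0,0,0,0,0],[0,0,0,0,0,0,0]]]'; python3 -c "
from h import *
o=ctrl.get_obs();print(o['force'],o['moment'])
s=snapshot('wrist');cv2.imwrite('pics/w2.png',s['image'][:,:,::-1])"
```

```text
clock: 3.58
tool_pos: [0.4607, -0.2712, 0.0586]
orientation: [-90.1, -0.0, 59.0]
force: [0.1, -0.6, -0.5]
opening: 0.0602
[ 0.13470951 -0.58060911 -0.46590948] [-0.00089803  0.06915072  0.02924749]
```

View pics/w2.png

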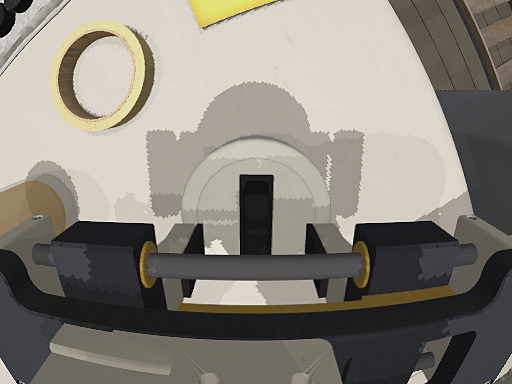

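```bash
python3 -m pendant '[[[0,0,0,0,0,0,0],[0,0,0,0,0,0,0],[0,0,0,0,0,0,0],[0,0,0,0,0,0,0],[0,0,0,0,0,0,0],[0,0,0,0,0,0,0],[0,0,0,0,0,0,0],[0,0,0,0,0,0,0],[0,0,0,0,0,0,0],[0,0,0,0,0,0,0]]]'
python3 -m pendant '[[[0,-0.5,0,0,0,0,0],[0,-1,0,0,0,0,0],[0,-2,0,0,0,0,0],[0,-2.5,0,0,0,0,0],[0,-2,0,0,0,0,0],[0,-1,0,0,0,0,0],[0,0,0,0,0,0,0],[0,0,0,0,0,0,0]]]'; cat >> h.py <<'E'
def fm():
    o=ctrl.get_obs(); T=rot(o["orientation"]); print(round(o["clock"],2),"F",o["force"].round(2),"M tool",(T.T@o["moment"]).round(3),"tau",o["tau"].round(2),"open",round(o["opening"],4),"z",o["tool_pos"][2].round(4))
E
python3 -c "
from h import *
fm()"
```

```text
clock: 4.47
tool_pos: [0.4603, -0.2711, 0.0578]
orientation: [-90.0, 0.0, 59.0]
force: [-0.2, -0.2, -0.7]
opening: 0.0001
clock: 5.13
tool_pos: [0.4605, -0.271, 0.1484]
orientation: [-90.1, -0.0, 59.0]
force: [-0.9, -0.2, -1.4]
opening: 0.0003
5.13 F [-0.92 -0.19 -1.41] M tool [ 0.118  0.012 -0.028] tau [ 2.000e-02 -4.178e+01  2.819e+01  6.760e+00 -9.000e-02  0.000e+00] open 0.0003 z 0.1484
```

```bash
python3 -c "
from h import *
s=snapshot('wrist');cv2.imwrite('pics/w3.png',s['image'][:,:,::-1])
o=ctrl.get_obs()
for uv in ((256,175),(241,175),(272,175)): print(wz(s,o,uv,.086))
s=snapshot('side');cv2.imwrite('pics/s3.png',cv2.resize(s['image'][100:220,220:380,::-1],(800,600)))
"
```

```text
[ 0.45063031 -0.28298764  0.086     ]
[ 0.46188384 -0.28978738  0.086     ]
[ 0.43860353 -0.2757508   0.086     ]
```

View pics/w3.png

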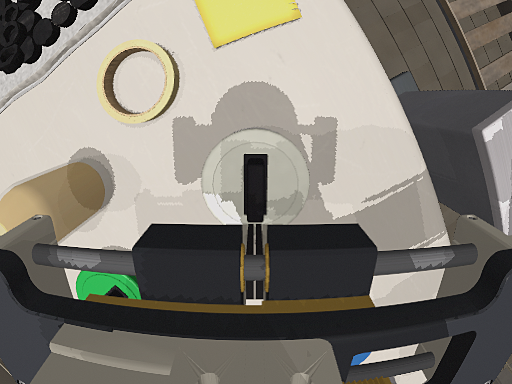

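View pics/s3.png

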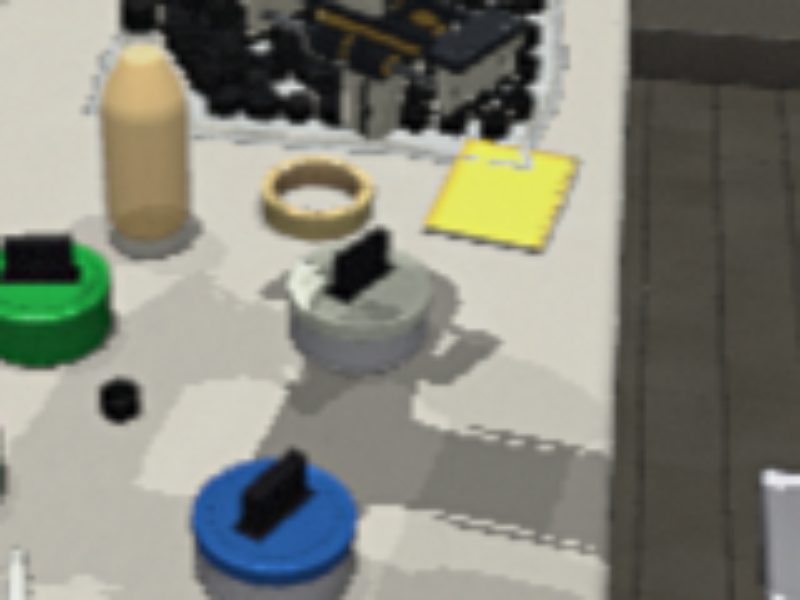

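```bash
python3 -c "
from h import *
s=snapshot('side');o=ctrl.get_obs();f=lambda p:((proj(s,p)-[220,100])*5).round()
print(f(o['tool_pos']),f([.46,-.27,.086]),f([.46,-.27,.05]),f([.46,-.27,0]))
s=snapshot('top');f=lambda p:proj(s,p).round()
print(f(o['tool_pos']),f([.46,-.27,.086]),f([.46,-.27,0]))
cv2.imwrite('pics/t3.png',cv2.resize(s['image'][150:270,260:420,::-1],(800,600)))
"
```

```text
[364. 171.] [360. 238.] [358. 276.] [355. 327.]
[347. 216.] [343. 217.] [339. 219.]
```

View pics/t3.png

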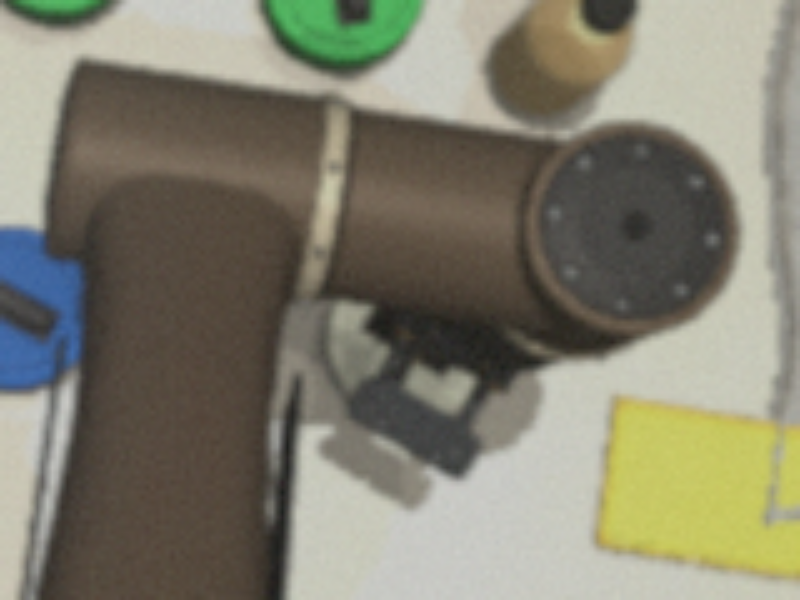

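```bash
python3 -c "
from h import *
s=snapshot('side');o=ctrl.get_obs()
im=s['image'].copy(); im=cv2.resize(im[60:180,220:380,::-1],(800,600),interpolation=cv2.INTER_CUBIC)
for k,h in enumerate((0,.0188,.04,.066)):
  p=((proj(s,o['tool_pos']+[0,0,h])-[220,60]+.5)*5).astype(int); cv2.circle(im,tuple(p),4,(0,0,255) if k==0 else (0,255,0),-1)
cv2.imwrite('pics/s4.png',im)
"
```

```text
(no output)
```

View pics/s4.png

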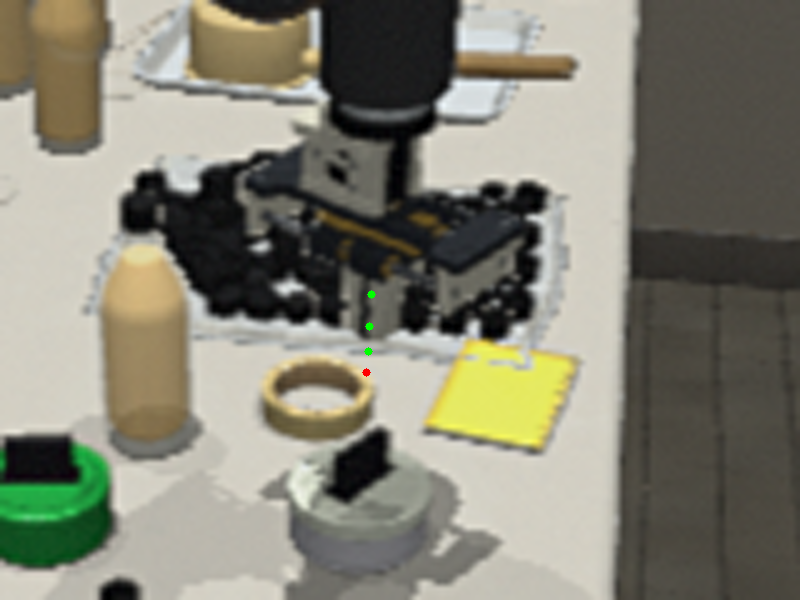

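The fingers closed on air. Both the side and the wrist picture put the real fingertips about 35 mm short of the reported TCP: side-crop tips at (370,333) against the projected TCP at (366,372). I'll reopen, go that much lower, and check before closing.

```bash
python3 -m pendant '[[[0,0,0,0,0,0,1],[0,1.5,0,0,0,0,1],[0,1.5,0,0,0,0,1],[0,1.5,0,0,0,0,1],[0,1,0,0,0,0,1],[0,1,0,0,0,0,1],[0,1,0,0,0,0,1],[0,0,0,0,0,0,1],[0,0,0,0,0,0,1],[0,0,0,0,0,0,1],[0,0,0,0,0,0,1],[0,0,0,0,0,0,1]]]'; python3 -m pendant '[[[0,0,0,0,0,0,1],[0,0,0,0,0,0,1]]]';  python3 -c "
from h import *
s=snapshot('side');o=ctrl.get_obs()
im=s['image'].copy(); im=cv2.resize(im[90:190,240:340,::-1],(600,600),interpolation=cv2.INTER_CUBIC)
for k,h in enumerate((0,.036)):
  p=((proj(s,o['tool_pos']+[0,0,h])-[240,90]+.5)*6).astype(int); cv2.circle(im,tuple(p),4,(0,0,255) if k==0 else (0,255,0),-1)
cv2.imwrite('pics/s5.png',im)
"
```

```text
clock: 6.38
tool_pos: [0.4608, -0.2713, 0.0736]
orientation: [-90.1, -0.0, 59.0]
force: [-0.5, 0.1, 0.1]
opening: 0.0749
clock: 6.55
tool_pos: [0.4605, -0.2711, 0.0732]
orientation: [-90.0, -0.0, 59.0]
force: [-0.6, -0.1, 0.2]
opening: 0.0857
```

View pics/s5.png

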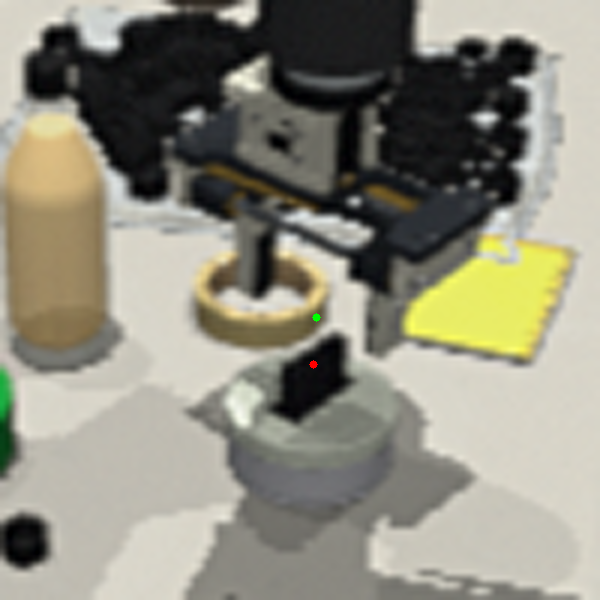

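```bash
python3 -m pendant '[[[0,1.5,0,0,0,0,1],[0,1.2,0,0,0,0,1],[0,0.9,0,0,0,0,1],[0,0.6,0,0,0,0,1],[0,0,0,0,0,0,0],[0,0,0,0,0,0,0],[0,0,0,0,0,0,0],[0,0,0,0,0,0,0],[0,0,0,0,0,0,0],[0,0,0,0,0,0,0],[0,0,0,0,0,0,0],[0,0,0,0,0,0,0]]]'; python3 -m pendant '[[[0,0,0,0,0,0,0],[0,0,0,0,0,0,0],[0,0,0,0,0,0,0],[0,0,0,0,0,0,0],[0,0,0,0,0,0,0],[0,0,0,0,0,0,0]]]'
python3 -c "
from h import *
fm()
s=snapshot('side');o=ctrl.get_obs()
im=s['image'].copy(); im=cv2.resize(im[90:190,240:340,::-1],(600,600),interpolation=cv2.INTER_CUBIC)
cv2.imwrite('pics/s6.png',im)
"
```

```text
clock: 7.6
tool_pos: [0.4604, -0.2712, 0.031]
orientation: [-90.0, -0.0, 59.0]
force: [0.4, 0.2, -0.3]
opening: 0.0398
clock: 8.1
tool_pos: [0.4601, -0.2711, 0.0308]
orientation: [-90.0, 0.0, 59.0]
force: [-0.5, 1.1, 1.5]
opening: 0.0163
8.1 F [-0.49  1.05  1.5 ] M tool [ 0.457  0.03  -0.021] tau [-0.000e+00 -4.536e+01  2.224e+01  5.360e+00  3.600e-01  2.000e-02] open 0.0163 z 0.0308
```

View pics/s6.png

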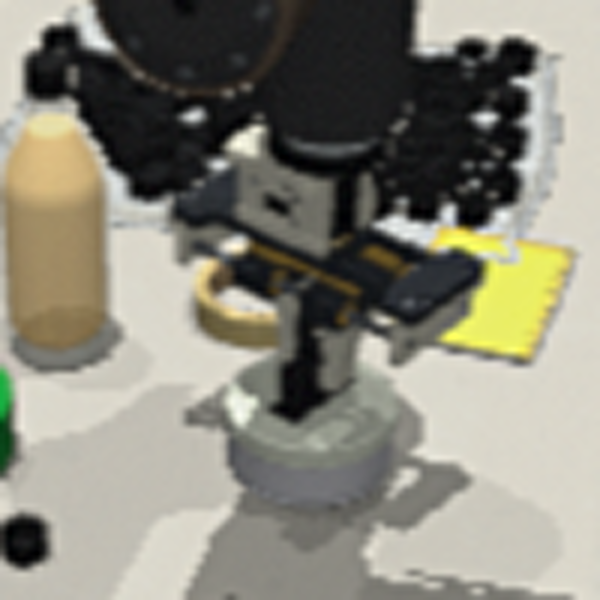

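```bash
python3 -m pendant '[[[0,-0.5,0,0,0,0,0],[0,-1,0,0,0,0,0],[0,-2,0,0,0,0,0],[0,-2,0,0,0,0,0],[0,-1.5,0,0,0,0,0],[0,-1,0,0,0,0,0],[0,0,0,0,0,0,0],[0,0,0,0,0,0,0],[0,0,0,0,0,0,0],[0,0,0,0,0,0,0]]]'; python3 -c "
from h import *
fm()"
python3 -m pendant '[[[0,0,0,1.5,0,0,0],[0,0,0,3,0,0,0],[0,0,0,3,0,0,0],[0,0,0,2.5,0,0,0]]]'>/dev/null; for i in 1; do python3 -c "
from h import *
fm()"; done
python3 -m pendant '[[[0,0,0,0,0,0,0]]]'>/dev/null;python3 -c "
from h import *
fm()"
python3 -m pendant '[[[0,0,0,0,0,0,0]]]'>/dev/null;python3 -c "
from h import *
fm()"
python3 -m pendant '[[[0,0,0,0,0,0,0]]]'>/dev/null;python3 -c "
from h import *
fm()"
python3 -m pendant '[[[0,0,0,0,0,0,0],[0,0,0,0,0,0,0],[0,0,0,0,0,0,0],[0,0,0,0,0,0,0],[0,0,0,0,0,0,0],[0,0,0,0,0,0,0]]]'>/dev/null;python3 -c "
from h import *
fm()"
python3 -m pendant '[[[0,0,0,-3,0,0,0],[0,0,0,-6,0,0,0],[0,0,0,-6,0,0,0],[0,0,0,-5,0,0,0]]]'>/dev/null;python3 -c "
from h import *
fm()"
python3 -m pendant '[[[0,0,0,0,0,0,0]]]'>/dev/null;python3 -c "
from h import *
fm()"
python3 -m pendant '[[[0,0,0,0,0,0,0]]]'>/dev/null;python3 -c "
from h import *
fm()"
python3 -m pendant '[[[0,0,0,0,0,0,0]]]'>/dev/null;python3 -c "
from h import *
fm()"
python3 -m pendant '[[[0,0,0,0,0,0,0],[0,0,0,0,0,0,0],[0,0,0,0,0,0,0],[0,0,0,0,0,0,0],[0,0,0,0,0,0,0],[0,0,0,0,0,0,0]]]'>/dev/null;python3 -c "
from h import *
fm()"
```

```text
clock: 8.98
tool_pos: [0.4594, -0.2708, 0.1097]
orientation: [-89.9, 0.0, 59.0]
force: [0.8, -0.0, -6.1]
opening: 0.0157
8.98 F [ 0.75 -0.01 -6.08] M tool [0.063 0.024 0.045] tau [ 1.000e-02 -4.498e+01  2.771e+01  6.930e+00  2.000e-02 -0.000e+00] open 0.0157 z 0.1097
9.32 F [-0.11 -0.6  -5.17] M tool [-0.982  0.009  0.028] tau [ 4.900e-01 -5.659e+01  2.577e+01  7.120e+00  2.000e-02 -2.000e-01] open 0.016 z 0.1101
9.4 F [ 1.26 -0.81 -5.42] M tool [-1.315  0.029  0.01 ] tau [ -0.33 -54.87  28.88   6.9   -1.79   0.26] open 0.0158 z 0.109
9.48 F [ 1.36 -0.84 -5.43] M tool [-1.036 -0.002  0.016] tau [ -0.25 -53.01  28.7    7.03  -1.12   0.08] open 0.0154 z 0.1093
9.57 F [ 0.67  0.31 -5.28] M tool [-0.77   0.003  0.024] tau [ -0.11 -52.95  27.89   6.95  -0.76  -0.  ] open 0.0158 z 0.11
10.07 F [-0.08 -0.5  -5.61] M tool [-0.815  0.024  0.1  ] tau [ 1.000e-02 -5.404e+01  2.748e+01  6.920e+00 -8.100e-01 -1.000e-02] open 0.0156 z 0.1111
10.4 F [ 0.02 -1.09 -4.19] M tool [ 1.125 -0.009  0.362] tau [ -2.64 -29.77  31.01   4.46  -1.27   1.91] open 0.0154 z 0.1113
10.48 F [-3.05  0.58 -6.88] M tool [ 1.993 -0.033  0.041] tau [  1.94 -38.17  28.82   9.26   4.4   -1.33] open 0.0156 z 0.1084
10.57 F [ 0.88 -0.24 -5.34] M tool [ 0.742 -0.012 -0.038] tau [  0.07 -35.57  24.32   6.5    1.1   -0.32] open 0.0153 z 0.1106
10.65 F [ 0.73 -0.55 -4.7 ] M tool [0.771 0.003 0.024] tau [  0.   -35.54  25.26   6.42   0.63  -0.04] open 0.0157 z 0.1117
11.15 F [-0.13 -0.58 -5.28] M tool [ 0.932 -0.022  0.058] tau [-1.000e-02 -3.454e+01  2.724e+01  6.710e+00  7.700e-01  1.000e-02] open 0.0157 z 0.1107
```

```bash
cat >> h.py <<'E'
def avg(n=6):
    L=[]
    for i in range(n):
        snapshot("side"); o=ctrl.get_obs(); T=rot(o["orientation"]); L.append(np.r_[T.T@o["moment"],T.T@o["force"],o["tau"][4]])
    L=np.array(L); print(round(o["clock"],2),"ori",o["orientation"].round(2),"M",L[:,:3].mean(0).round(3),"sd",L[:,0].std().round(3),"F",L[:,3:6].mean(0).round(2),"tau5",L[:,6].mean().round(3),L[:,6].std().round(3))
E
python3 -m pendant '[[[0,0,0,1,0,0,0],[0,0,0,2,0,0,0],[0,0,0,2,0,0,0],[0,0,0,2,0,0,0],[0,0,0,2,0,0,0],[0,0,0,0,0,0,0],[0,0,0,0,0,0,0],[0,0,0,0,0,0,0]]]'
python3 -c "
from h import *
avg()"
python3 -m pendant '[[[0,0,0,3,0,0,0],[0,0,0,5,0,0,0],[0,0,0,2,0,0,0],[0,0,0,0,0,0,0],[0,0,0,0,0,0,0],[0,0,0,-1,0,0,0],[0,0,0,-2,0,0,0],[0,0,0,-3,0,0,0],[0,0,0,-2,0,0,0],[0,0,0,0,0,0,0],[0,0,0,0,0,0,0],[0,0,0,0,0,0,0]]]'
python3 -c "
from h import *
avg()"
```

```text
clock: 11.82
tool_pos: [0.46, -0.2711, 0.1105]
orientation: [-91.0, 0.0, 59.0]
force: [-0.5, -0.4, -5.4]
opening: 0.0164
12.12 ori [-9.103e+01 -1.000e-02  5.898e+01] M [0.079 0.019 0.017] sd 0.036 F [0.07 5.01 0.22] tau5 0.058 0.015
clock: 13.12
tool_pos: [0.4603, -0.2709, 0.1116]
orientation: [-89.1, -0.0, 59.0]
force: [0.8, 0.2, -4.8]
opening: 0.016
13.42 ori [-8.897e+01  1.000e-02  5.896e+01] M [ 0.029 -0.011  0.024] sd 0.033 F [-0.27  5.2  -0.13] tau5 -0.012 0.007
```

```bash
python3 -m pendant '[[[0,0,0,1,0,0,0],[0,0,0,1,0,0,0],[0,0,0,1,0,0,0],[0,0,0,0,0,0,0],[0,0,0,0,0,0,0],[0,0,0,0,0,0,0],[0,0,0,0,0,0,0],[0,0,0,0,0,0,0],[0,0,0,0,0,0,0]]]'
python3 -c "
from h import *
avg(4)"
python3 -m pendant '[[[0,0,0,-2,0,0,0],[0,0,0,-2,0,0,0],[0,0,0,-2,0,0,0],[0,0,0,-2,0,0,0],[0,0,0,0,0,0,0],[0,0,0,0,0,0,0],[0,0,0,0,0,0,0],[0,0,0,0,0,0,0],[0,0,0,0,0,0,0],[0,0,0,0,0,0,0],[0,0,0,0,0,0,0],[0,0,0,0,0,0,0]]]'
python3 -c "
from h import *
avg(4)"
python3 -m pendant '[[[0,0,0,2,0,0,0],[0,0,0,2,0,0,0],[0,0,0,0,0,0,0],[0,0,0,0,0,0,0]]]'
python3 -c "
from h import *
avg(4)"
```

```text
clock: 14.17
tool_pos: [0.4602, -0.2711, 0.111]
orientation: [-86.0, -0.0, 59.0]
force: [-0.3, 0.1, -5.0]
opening: 0.0158
14.37 ori [-86.01  -0.    58.97] M [-0.233  0.01   0.04 ] sd 0.033 F [ 0.13  4.69 -0.68] tau5 -0.265 0.0
clock: 15.37
tool_pos: [0.4604, -0.2712, 0.1107]
orientation: [-94.0, 0.0, 59.0]
force: [-0.4, 0.6, -5.4]
opening: 0.0157
15.57 ori [-93.99   0.    58.97] M [ 0.417 -0.003  0.019] sd 0.041 F [0.06 5.39 0.69] tau5 0.298 0.022
clock: 15.9
tool_pos: [0.4608, -0.2714, 0.1106]
orientation: [-90.1, -0.0, 58.9]
force: [-1.1, 0.2, -5.8]
opening: 0.0156
16.1 ori [-90.03   0.    58.97] M [0.029 0.02  0.04 ] sd 0.021 F [0.02 4.99 0.25] tau5 -0.027 0.032
```

```bash
python3 -c "
from h import *
avg(6)"
python3 -m pendant '[[[0,0,0,3,0,0,0],[0,0,0,3,0,0,0],[0,0,0,0,0,0,0],[0,0,0,0,0,0,0],[0,0,0,0,0,0,0],[0,0,0,0,0,0,0],[0,0,0,0,0,0,0],[0,0,0,0,0,0,0],[0,0,0,0,0,0,0],[0,0,0,-2,0,0,0],[0,0,0,-2,0,0,0],[0,0,0,-2,0,0,0]]]'
python3 -m pendant '[[[0,0,0,0,0,0,0],[0,0,0,0,0,0,0]]]'
python3 -c "
from h import *
avg(10)"
```

```text
16.4 ori [-90.02  -0.    58.97] M [-0.011  0.007  0.041] sd 0.035 F [ 0.39  5.29 -0.03] tau5 -0.036 0.006
clock: 17.4
tool_pos: [0.4602, -0.2711, 0.1108]
orientation: [-90.1, -0.0, 59.0]
force: [0.1, -0.8, -4.6]
opening: 0.0157
clock: 17.57
tool_pos: [0.4597, -0.2708, 0.1113]
orientation: [-90.0, -0.0, 59.0]
force: [-0.4, 0.3, -5.1]
opening: 0.0156
18.07 ori [-8.998e+01  1.000e-02  5.896e+01] M [0.103 0.011 0.038] sd 0.032 F [ 0.06  5.15 -0.04] tau5 0.07 0.021
```

```bash
python3 -m pendant '[[[0,0,0,-1,0,0,0],[0,0,0,-1,0,0,0]]]'
python3 -c "
from h import *
for i in range(24):
    snapshot('side'); o=ctrl.get_obs(); T=rot(o['orientation']); print(round(o['clock'],2),(T.T@o['moment'])[0].round(3),o['tau'][4].round(3),o['orientation'][0].round(2))"
```

```text
clock: 18.23
tool_pos: [0.4605, -0.2712, 0.1106]
orientation: [-92.1, 0.0, 59.0]
force: [0.2, 0.3, -5.1]
opening: 0.0158
18.28 0.873 0.121 -92.13
18.33 0.343 0.704 -92.04
18.38 0.332 0.432 -92.02
18.43 0.293 0.296 -92.02
18.48 0.33 0.246 -92.02
18.53 0.228 0.233 -92.02
18.58 0.329 0.23 -92.01
18.63 0.304 0.229 -92.01
18.68 0.304 0.228 -92.0
18.73 0.257 0.226 -92.0
18.78 0.316 0.223 -92.0
18.83 0.3 0.22 -92.0
18.88 0.234 0.216 -91.99
18.93 0.282 0.212 -92.0
18.98 0.298 0.209 -92.0
19.03 0.238 0.205 -92.0
19.08 0.332 0.201 -92.0
19.13 0.293 0.197 -92.0
19.18 0.286 0.192 -92.0
19.23 0.221 0.188 -92.0
19.28 0.283 0.184 -92.01
19.33 0.239 0.179 -92.01
19.38 0.189 0.175 -92.0
19.43 0.157 0.17 -92.0
```

```bash
python3 -c "
from h import *
for i in range(20):
    snapshot('side'); o=ctrl.get_obs(); T=rot(o['orientation']); print(round(o['clock'],2),(T.T@o['moment'])[0].round(3),o['tau'][4].round(3),o['force'].round(1))"
```

```text
19.48 0.205 0.166 [-0.8 -0.4 -5.2]
19.53 0.223 0.162 [-0.4 -1.3 -4.2]
19.58 0.251 0.156 [-1.3  0.5 -6.1]
19.63 0.193 0.152 [-1.3  0.3 -4.5]
19.68 0.19 0.147 [ 0.3  0.1 -4.3]
19.73 0.163 0.142 [-0.  -0.2 -4.3]
19.78 0.15 0.137 [-0.5  0.3 -5.7]
19.83 0.168 0.132 [ 1.1  0.2 -5.1]
19.88 0.157 0.128 [ 0.4 -1.2 -5.5]
19.93 0.277 0.126 [-0.3 -0.9 -5. ]
19.98 0.202 0.149 [ 0.5 -0.5 -5.4]
20.03 0.197 0.147 [ 0.1 -0.1 -5.7]
20.08 0.16 0.121 [ 0.1  0.6 -5.3]
20.13 0.109 0.117 [-0.6 -0.3 -5.7]
20.18 0.204 0.119 [-0.8  1.2 -5. ]
20.23 0.166 0.12 [ 0.4  0.3 -5. ]
20.28 0.161 0.121 [ 0.1 -0.6 -6. ]
20.33 0.199 0.121 [-0.4  0.6 -4.5]
20.38 0.19 0.121 [ 0.  -0.6 -4.9]
20.43 0.197 0.121 [-0.4  0.6 -5.7]
```

A loose ball is clearly in the white tin. After a 2° tilt, the wrist moment drifted smoothly for about 1.6 s, jolted at about 19.95 s and then stayed flat. I'll level it, raise it, and carry it to the lens.

```bash
python3 -m pendant '[[[0,-1,0,1,0,0,0],[0,-1.5,0,1,0,0,0],[0,-1.5,0,0,0,0,0],[0,-1,0,0,0,0,0],[0,-0.5,0,0,0,0,0],[0.5,0,0.1,0,0,0,0],[1,0,0.2,0,0,0,0],[2,0,0.4,0,0,0,0],[2.5,0,0.5,0,0,0,0],[2.5,0,0.5,0,0,0,0],[2.5,0,0.5,0,0,0,0],[2.5,0,0.5,0,0,0,0]]]'
python3 -m pendant '[[[2.5,0,0.5,0,0,0,0],[2.5,0,0.5,0,0,0,0],[2.5,0,0.5,0,0,0,0],[2.5,0,0.5,0,0,0,0],[2.5,0,0.5,0,0,0,0],[2.5,0,0.5,0,0,0,0],[2.5,0,0.5,0,0,0,0],[2,0,0.4,0,0,0,0],[1,0,0.2,0,0,0,0],[0.5,0,0.1,0,0,0,0],[0,0,0,0,0,0,0]]]'
python3 -c "
from h import *
plan([.604,.124,.166])
for n in ('side','top'):
  s=snapshot(n);cv2.imwrite('pics/f_%s.png'%n,cv2.resize(s['image'][:,:,::-1],(768,576)))
"
```

```text
clock: 21.43
tool_pos: [0.5058, -0.1392, 0.1648]
orientation: [-89.9, 0.0, 59.0]
force: [-0.4, -0.6, -5.8]
opening: 0.0157
clock: 22.35
tool_pos: [0.578, 0.0614, 0.1649]
orientation: [-89.9, 0.1, 59.0]
force: [0.6, -1.2, -4.9]
opening: 0.0155
t 22.35 tool [0.578  0.0614 0.1649] [-8.994e+01  6.000e-02  5.904e+01] open 0.0155
turn about tool y -0.0  shift cm now axes [ 6.7  -0.12  0.99]
 after-turn shift cm [ 6.7  -0.11  0.99]
```

View pics/f_side.png

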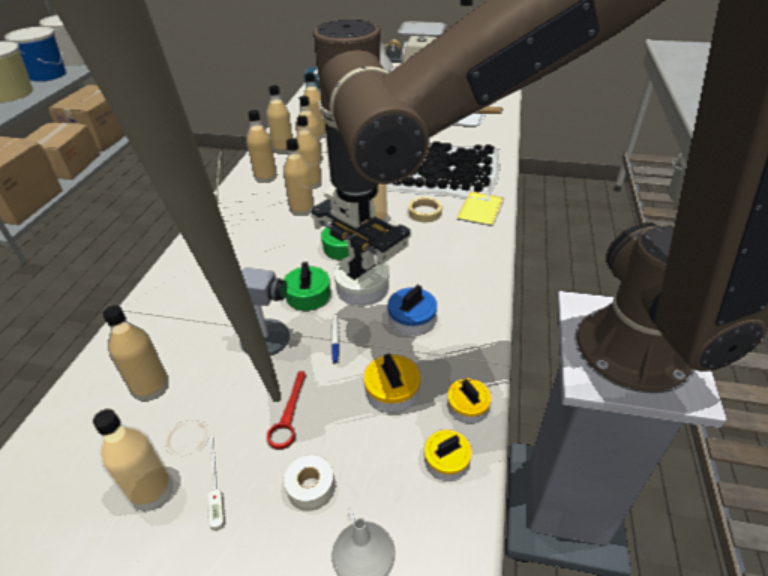

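The side picture shows the white tin held level at (362,280), just short of the lens line. The other things are where they were. Last 7 cm now.

```bash
python3 -m pendant '[[[0.7,0,0.1,0,0,0,0],[1.5,-0.1,0.2,0,0,0,0],[2,0,0.3,0,0,0,0],[1.5,0,0.3,0,0,0,0],[0.7,0,0.1,0,0,0,0],[0.3,0,0,0,0,0,0],[0,0,0,0,0,0,0],[0,0,0,0,0,0,0],[0,0,0,0,0,0,0],[0,0,0,0,0,0,0]]]'
python3 -c "
from h import *
plan([.604,.124,.166])
o=ctrl.get_obs()
for n in ('side','top'):
  s=snapshot(n); im=s['image'].copy(); sz=(120,120); 
  c=proj(s,[.66,.124,.16]); x0,y0=(c-60).astype(int)
  im=cv2.resize(im[y0:y0+120,x0:x0+120,::-1],(600,600),interpolation=cv2.INTER_CUBIC)
  for p,col in (([.725,.122,.16],(0,0,255)),([.605,.126,.16],(0,255,0)),([.605,.126,.135],(255,0,255)),([.605,.126,.185],(255,0,0))):
    q=((proj(s,p)-[x0,y0]+.5)*5).astype(int); cv2.circle(im,tuple(int(v) for v in q),4,col,-1)
  cv2.imwrite('pics/g_%s.png'%n,im)
  for d in silhouettes(s,'tin_white')[:4]: print(n,round(d['confidence'],2),np.round(d['bbox']))
"
```

```text
clock: 23.28
tool_pos: [0.6042, 0.1225, 0.1669]
orientation: [-90.0, 0.0, 58.9]
force: [-0.1, -0.6, -5.2]
opening: 0.0157
t 23.28 tool [0.6042 0.1225 0.1669] [-9.000e+01  1.000e-02  5.895e+01] open 0.0157
turn about tool y -0.0  shift cm now axes [0.12 0.09 0.1 ]
 after-turn shift cm [0.12 0.09 0.1 ]
side 0.76 [189. 178.  29.  29.]
side 0.64 [210. 184.  37.  31.]
side 0.47 [236. 150.   4.   6.]
top 0.73 [315. 128.  29.  38.]
top 0.72 [206. 161.  39.  26.]
top 0.65 [185. 191.  33.  35.]
top 0.62 [255. 121.  35.  34.]
```

View pics/g_side.png

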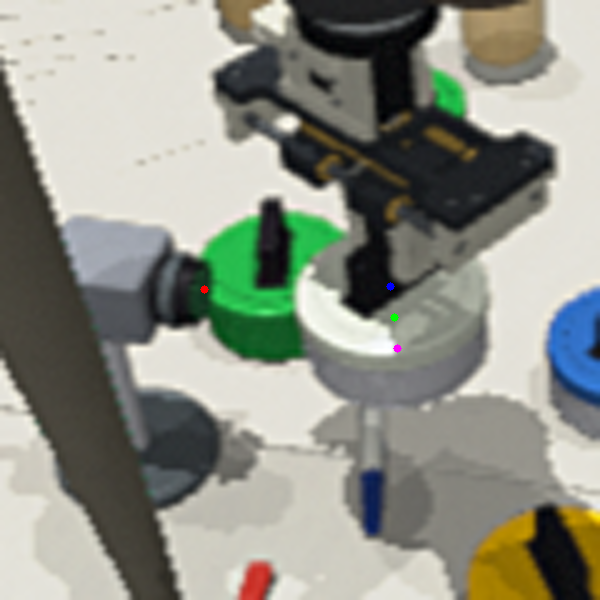

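View pics/g_top.png

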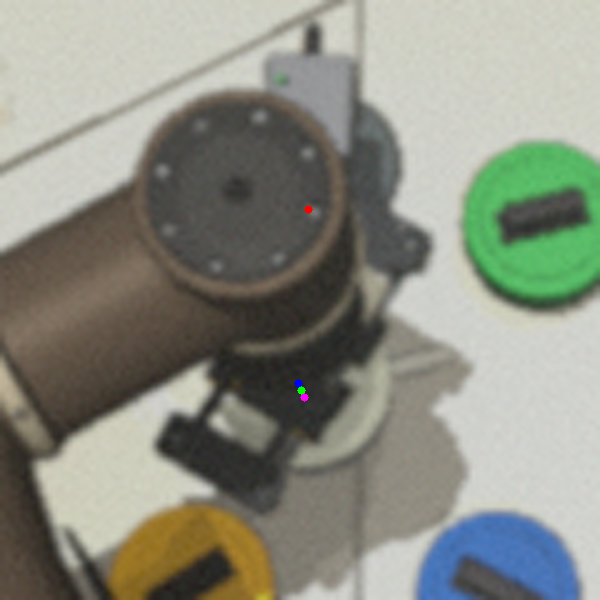

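Both pictures agree. The white tin's lid centre is at about (392,298) in the side crop against (390,287) expected, and the lens dot lies on the barrel face. The tin is level and well clear of the camera.

```bash
python3 -c "
from h import *
o=ctrl.get_obs(); print(o['qvel'].round(2)); fm()
print(ctrl.close_job())"
```

```text
[0.03 0.03 0.1  0.01 0.08 0.03]
23.48 F [-0.66 -0.21 -5.34] M tool [0.001 0.006 0.055] tau [ 1.000e-02 -5.398e+01  3.034e+01  7.540e+00 -3.000e-02  0.000e+00] open 0.0156 z 0.167
the job is handed in; nothing more can be done
None
```

The white tin is the one that rattles. I handed in the job at about 23.5 s of 72 s, with the tin held upright and still in front of the lens. No verdict is reported.

**Finding it:** I shook only the white tin, tilting it to and fro about 8 cm above the table, and never touched blue or yellow.
- On a 2° tilt, the wrist load drifted smoothly for about 1.6 s, gave a jolt, then stayed flat: a ball rolling across and hitting the wall.
- At level, the load also differed depending on which side the tin had last been tilted to.

**Last checks:**
- **Grip:** the opening is 15.6 mm on the 16 mm bar, and the joints are at rest.
- **Position:** by calculation, the tin's middle is about 120 mm in front of the lens and within about 5 mm of its axis. The side picture showed the lid about 2 pixels (about 5 mm) off where I expected it, well within the 30 mm allowed.
- **Other things:** the last full side picture, just before the final 7 cm to the lens, showed nothing else moved. The close-ups after that move cover only the area around the tin.

**What disagreed:** my first grasp closed on air above the grip. The real fingertips sit about 30 mm behind the reported TCP, which both the side and wrist pictures showed. I went lower and the second grasp held.

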